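# Mount a claw coupling in the guarded spin tester

### The arm

A 7-joint arm with a two-finger parallel gripper is mounted at the origin on the work surface. World frame = base frame: x ahead of the robot, y to its left, z up, the work surface at z = 0. Lengths are in mm, angles in rad, forces in N, time in s.
With the tool pointing down it reaches from about 400 to 875 mm from the base axis. Payload 6.5 kg.
Tool frame: the origin (TCP) lies at the very end of the fingers, on their centre line; the grasp point (between the pads) lies 19 mm behind it; z points along the fingers, x is the direction in which the jaws open and shut, and the axes are right-handed (so a half turn about z gives the same grasp; the last joint's range is limited). The gripper opens to 85 mm and grips with 20 to 120 N. Pads are 22 mm wide; open, the fingers measure 114 mm over their backs; the gripper's body (76 mm by 85 mm) begins 54 mm behind the grasp point. The pads swing forward as they close: fully open they stand 13 mm farther back than shut.
Start: joints at [1.129, 0.536, -0.004, 1.538, 0.003, 1.067, -0.071], TCP at [238.556, -604.633, 231.29] pointing down, gripper open.
Joint ranges: [-2.7, 2.7], [-0.37, 2.16], [-1.27, 1.26], [0.24, 2.4], [-1.31, 4.45], [0.19, 1.91], [-2.76, 2.76]. Speed limits (rad/s): [2.39, 2.39, 3.14, 3.14, 3.14, 3.14, 3.14].

### API

Orientations are given as a unit quaternion [w, x, y, z].
In Python, from cell import monitor, grab_frame, calibration, bot gives the robot as it stands. The module is installed in compiled form; this text tells all that it offers.
- The arm moves only by the tool servo_tool, never from a script. Its argument "series" is a list of rows, each a list of 2 entries, a list of its own where there are three numbers: the shift along the tool's x, y, z in m, then the turn about the tool's z in rad. In form: [[[dx, dy, dz], twist], ...]. A call has 1 to 8 rows; each row is the pose to reach, as a shift and turn from the pose commanded when the call began, along the tool's axes at that moment; what a row does not reach only later rows make up. A row lasts 1/8 s, in which the tool goes at most 62.5 mm and 10.7 degrees, less where a joint would pass 70% of its speed; a pose out of reach is approached as far as the arm can. A call with a gripper value outside its range is refused whole. "gripper" is the opening, from 0 (shut) to 1 (fully open), set as the call begins (left out, the last holds). The fingers move at their own pace and stop on an object; the grip force is fixed at half the most. Time passes only in rows, so rows that repeat a pose let the fingers close. It gives the time, the measured TCP pose, the force and the opening at its end, in the units of the state.
- monitor.observe(): the state, without advancing time (a new reading comes with each control period).
- grab_frame(name): name is "side" or "top"; returns the picture (420x560x3 uint8, red, green, blue); there is no depth.
- calibration(name): a dict with "mtx" (3x3 intrinsics, pixels), "xyz" and "rotation" of the camera in the world. Camera axes: x right, y up, looking along -z (the intrinsics and any distortion apply to the point x, -y, -z); pixel columns grow to the right and rows downward; lengths in mm; the calibration is good to about 2 mm. A picture is of the moment at which its call begins. calibration takes no time and is no camera call.
- bot.close_job(): hands the job in, once; it reports no verdict.
The state is a dict: "time": time; "joint_pos": joint angles; "dq": joint speeds; "tau": joint torques, N m; "ee_pos": TCP position; "eef_rot": TCP orientation; "ft_force": force on the tool from outside, world axes, zero at the start; "torque": the same for the moment, N m; "width": finger opening in mm.
Only numpy, scipy, OpenCV 4.12 (cv2) and the standard library are available. Lean on these libraries where they do the work, as an engineer would, in place of code of your own. Each camera call takes 0.05 s, during which the arm holds its last target.

### The job

Slide the tester's yellow-framed guard window fully open, put the dark claw coupling half with the hexagonal boss on the spindle in the well, and turn it until its claws drop between the spindle's claws and it sits fully home. Let go of it there and slide the guard fully shut over it. Leave the other parts on the bench where they are.

Things in the scene. Friction and masses are not known exactly. Their poses are not given: they have to be found in the camera images.
- rig: Spin tester fixed to the bench: grey box 200 (x) by 360 (y) by 162 mm high. Origin: centre of its underside; axes along its sides. Its +y half is an open-topped well, inside 180 (x) by 170 (y) mm, centred on the spindle; its -y half is a closed drive housing 140 mm high. Aluminium rails 12 mm wide run along y at x = +-94 mm, tops at 162 mm; the guard slides between them.
- seat (a point): On the spindle's axis at the top face of its 100 mm disc: 60 mm above the bench, 85 mm from the rig's origin along its +y; axes as the rig's. On the disc: four radial claws, 90 degrees apart, 12 mm wide, 14 mm high, out to 44 mm, and a centre post 32 mm across, 25 mm high, tapered over its last 7 mm. The spindle is locked at an angle that differs every time and is not reported: see or feel it.
- guard (a joint): Guard window's travel, m: 0 shut over the well, 0.17 fully open, towards the rig's -y, over the housing; stops at both ends. May start a little ajar. Takes about 3.5 N to slide, stays where left. Clear panel 172 by 170 mm, yellow frame, underside 148 mm above the bench; passes 6 mm above a coupling half that is home. One that is not home stands 14 mm proud and blocks it.
- guard_grip (a point): Centre of the guard's black handle, a horizontal bar 102 mm long along the rig's x, 14 mm wide, 14 mm high, on two end legs in the middle of the guard; this point is 187 mm above the bench, the bar's top 7 mm above it, the panel's upper face 33 mm below it. Moves with the guard; axes parallel to the rig's.
- hub: Claw coupling half, loose, about 0.5 kg, 82 mm high, standing on its claws. Origin: centre of its underside (claw tips), z up. Four dark radial claws along its own +-x and +-y, 12 mm wide, from 18 to 44 mm off the axis, 28 mm high, a free space 36 mm across between them for the spindle's post; above them a dark flange disc 96 mm across, from 28 to 42 mm high, and the boss.
- hub_boss (a point): Centre of the coupling half's bright hexagonal boss, 62 mm above its claw tips; the boss is 36 mm across flats, from 42 to 82 mm high, flats facing the part's own +-x and every 60 degrees from there. Home, the claws lie between the spindle's with about 8 degrees of play either way and the part's origin lies on the seat point; else the claws rest on the spindle's claws, 14 mm higher.
- flange: Plain brass flange without claws, loose: disc 84 mm across, 14 mm thick, with a round boss 36 mm across, 40 mm high in all. Origin: centre of its underside. Not to be used; it may stand in either of the two places at the left of the bench.
- wrench: Steel wrench, 200 mm, lying near the robot; leave alone.
- screwdriver: Screwdriver with a red handle, 180 mm, lying; leave alone.
- coupler: Steel hose coupler, 44 mm across, 85 mm high, standing at the right; leave alone.
- gauge: Pressure gauge lying on its back, 68 mm across, white dial, brass stem; leave alone.
- tin: Green tin, 70 mm across, 90 mm high, standing; leave alone.
Things that resemble listed ones, but are neither listed nor needed, are in the scene too. Leave any blue or orange look-alike of the hub alone.

How it is judged:
By the outcome, as a careful person would: the job done as asked, in the order asked, and still so for the second after the job is handed in, with the robot touching nothing.
It also fails if it takes over 67 s, if anything falls off the work surface, if the arm or the gripper's body presses on something with over 40 N, if the wrist force passes 120 N, or if a joint passes its speed limit or range.

## Working session

There is one attempt and no reset: what is moved stays moved. The work goes in short steps, Python scripts to look and compute and a tool call to move; the robot and the scene stay as the last step left them, time stands still between calls to the robot, and variables do not carry over. Pictures are saved under pics/ and viewed, and the job is handed in when it is done.

Besides the shell and the picture viewer there is one more tool, called after "Emit:" as name(argument=value, ...), one argument or row to a line, values as JSON. servo_tool: Moves the arm, as the interface text tells. Its arguments: {"type":"object","properties":{"series":{"type":"array","items":{"type":"array"}},"gripper":{"type":"number"}},"required":["series"]}

```bash
mkdir -p pics; ls; python3 - <<'E'
from cell import monitor, grab_frame, calibration, bot
import cv2, numpy as np
np.set_printoptions(precision=4,suppress=True)
s=monitor.observe()
for k in s: print(k,s[k])
for n in ("side","top"):
    im=grab_frame(n); cv2.imwrite(f"pics/{n}0.png",im[:,:,::-1]); c=calibration(n)
    for k in c: print(n,k,np.array(c[k]).tolist())
E
```

```text
pics
time 0.0
joint_pos [ 1.1288  0.5372 -0.0044  1.5389  0.0026  1.0673 -0.0712]
dq [-0.0006 -0.0014  0.0008  0.0017  0.0001  0.0004  0.0011]
tau [  0.0011 -58.3404   1.0491 -25.9104   0.0124   0.0096   0.0001]
ee_pos [ 238.2618 -604.048   230.4022]
eef_rot [-0.0004  0.8267 -0.5626 -0.0008]
ft_force [ 0.6507 -0.0228 -0.4496]
torque [ 0.0042 -0.021  -0.0177]
width 85.10972957916786
side mtx [[499.8146498758996, 0.0, 286.2909564937466], [0.0, 499.8146498758996, 201.67359736861792], [0.0, 0.0, 1.0]]
side xyz [232.86254383734598, 853.5720969572097, 967.3667779879207]
side rotation [-0.12879554977884264, -0.060293175285360184, 0.396161063588391, 0.9071013455329505]
top mtx [[521.4219508735179, 0.0, 281.67567796000213], [0.0, 521.4219508735179, 215.47102126969384], [0.0, 0.0, 1.0]]
top xyz [357.4739010879082, -34.01841334647184, 1841.2204451614916]
top rotation [0.7074912484379087, 0.02679196513952985, -0.022030501073796387, -0.7058703712511024]
```

View pics/side0.png

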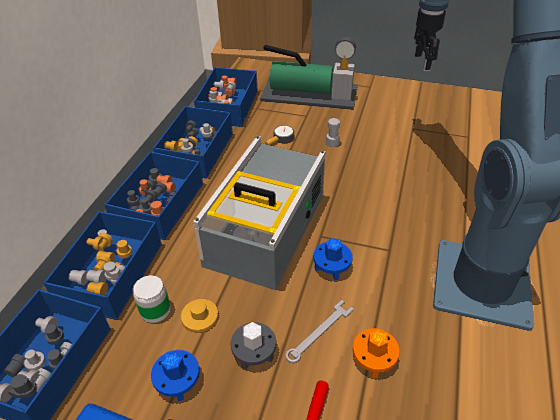

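View pics/top0.png

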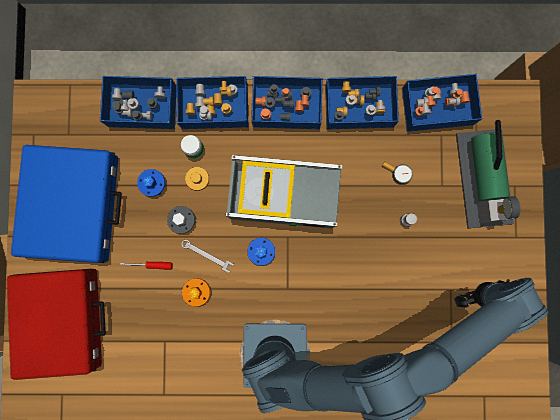

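The side view shows the dark hub with a bright boss at (253,343). Possible look-alikes are blue at (175,375) and (333,258), orange at (376,352), and brass at (199,314). In the top view the dark hub is at (181,220), and the guard is slightly ajar on the rig at about (265,190). I choose the dark one with the hexagonal boss. Next I'll crop in on it and measure.

```bash
cat > h.py <<'E'
from cell import monitor, grab_frame, calibration, bot
import cv2, numpy as np
from scipy.spatial.transform import Rotation as R
np.set_printoptions(precision=3,suppress=True)
def rot(q): return R.from_quat([q[1],q[2],q[3],q[0]]).as_matrix()
def ray(n,uv):
    c=calibration(n); K=np.array(c['mtx']); d=np.linalg.inv(K)@[uv[0],uv[1],1]
    return np.array(c['xyz']), rot(c['rotation'])@(d*[1,-1,-1])
def onz(n,uv,z):
    o,d=ray(n,uv); return o+d*(z-o[2])/d[2]
def proj(n,P):
    c=calibration(n); p=rot(c['rotation']).T@(np.array(P)-c['xyz']); p=p*[1,-1,-1]; q=np.array(c['mtx'])@p; return q[:2]/q[2]
def tri(a,b):
    o1,d1=ray('side',a);o2,d2=ray('top',b); s=np.linalg.lstsq(np.c_[d1,-d2],o2-o1,rcond=None)[0]
    p,q=o1+s[0]*d1,o2+s[1]*d2; return (p+q)/2,np.linalg.norm(p-q)
def up(im,x0,y0,x1,y1,f,name): cv2.imwrite(name,cv2.resize(im[y0:y1,x0:x1],None,fx=f,fy=f,interpolation=cv2.INTER_CUBIC))
E
python3 - <<'E'
from h import *
s=cv2.imread('pics/side0.png');t=cv2.imread('pics/top0.png')
up(s,215,305,295,385,5,'pics/hs.png') 
up(t,150,190,210,250,6,'pics/ht.png')
up(s,180,130,340,290,4,'pics/rs.png'); up(t,215,140,355,240,5,'pics/rt.png')
a=cv2.imread('pics/hs.png');b=cv2.imread('pics/ht.png');b=cv2.resize(b,(400,400));cv2.imwrite('pics/hub.png',np.hstack([a,b]))
a=cv2.imread('pics/hs.png')
E
```

```text
(no output)
```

View pics/hub.png

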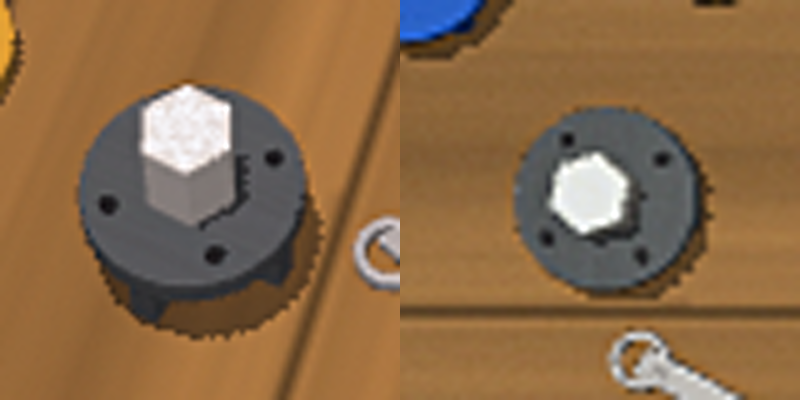

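View pics/rs.png

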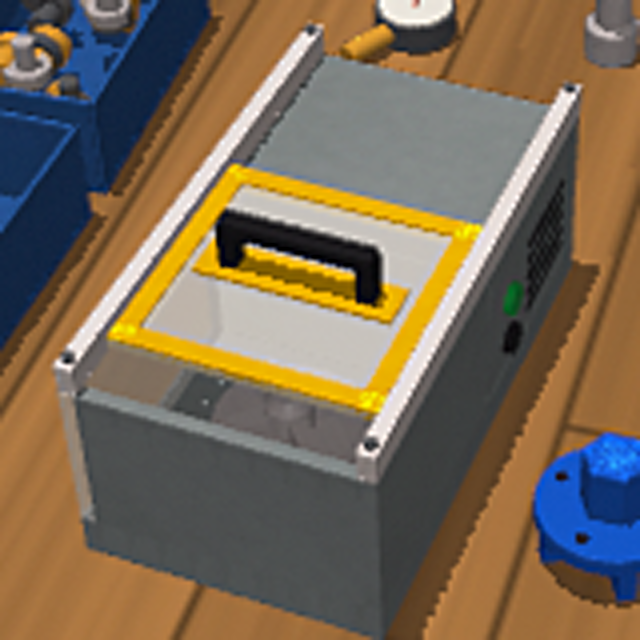

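View pics/rt.png

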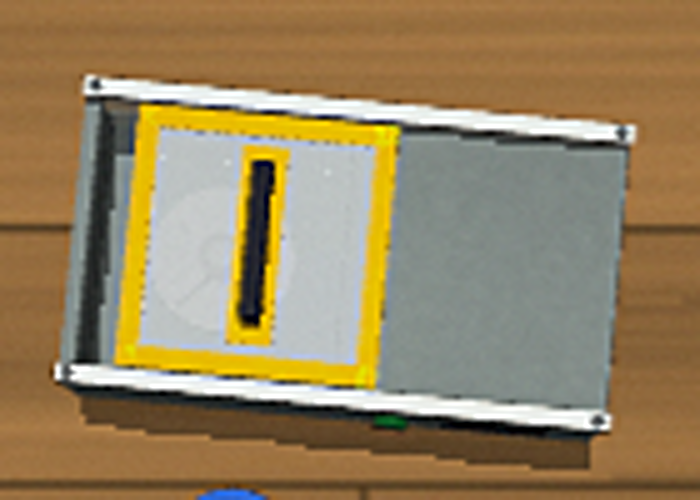

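```bash
python3 - <<'E'
from h import *
s=cv2.imread('pics/side0.png');t=cv2.imread('pics/top0.png')
f=lambda p,f,o:(np.array(p)+.5)/f-.5+o
T=[f(p,5,(215,140)) for p in [(95,85),(625,132),(598,420),(67,371)]]
S=[f(p,4,(180,130)) for p in [(68,357),(312,32),(571,91),(371,443)]]
for n,L in(('top',T),('side',S)):
    P=np.array([onz(n,p,162) for p in L]); c=P.mean(0); y=(P[0]+P[3]-P[1]-P[2])[:2]; x=(P[0]+P[1]-P[2]-P[3])[:2]
    print(n,P[:,:2].tolist(),c,np.linalg.norm(y)/2,np.linalg.norm(x)/2,'yaw y',np.degrees(np.arctan2(y[1],y[0]))-90,'x',np.degrees(np.arctan2(x[1],x[0])))
# hub boss
for n,im,box in(('top',t,(150,190,210,250)),('side',s,(215,305,295,385))):
    x0,y0,x1,y1=box; g=cv2.resize(im[y0:y1,x0:x1],None,fx=8,fy=8,interpolation=cv2.INTER_CUBIC)
    hsv=cv2.cvtColor(g,cv2.COLOR_BGR2HSV)
    m=((hsv[...,2]>(185))&(hsv[...,1]<40)).astype(np.uint8)
    k,l,st,ce=cv2.connectedComponentsWithStats(m); 
    cx,cy=(240-4,240) if n=='top' else (300,230)
    i=max(range(1,k),key=lambda i:st[i,4]-20*np.hypot(ce[i][0]-cx,ce[i][1]-cy))
    m=(l==i).astype(np.uint8); cs,_=cv2.findContours(m,0,2); C=max(cs,key=cv2.contourArea)[:,0,:]
    W=np.array([onz(n,f(p,8,(x0,y0)),82)[:2] for p in C])
    M=cv2.moments(W.astype(np.float32)[:,None]); c=np.array([M['m10'],M['m01']])/M['m00']
    d=W-c; r=np.hypot(*d.T); a=np.arctan2(d[:,1],d[:,0])
    b=np.linspace(-np.pi,np.pi,721); rr=np.interp(b,np.sort(a),r[np.argsort(a)])
    F=np.trapezoid(rr*np.exp(-6j*b),b); 
    print(n,'boss',c,'area',M['m00'],'exp',36**2*.866,'vertex ang',np.degrees(-np.angle(np.conj(F)) *-1)/6*-1%60, 'r',r.min(),r.max())
    print('  width by dir', {q:round(np.ptp(W@[np.cos(np.radians(q)),np.sin(np.radians(q))]),1) for q in range(0,180,10)})
# guard handle and frame in top
hsv=cv2.cvtColor(t,cv2.COLOR_BGR2HSV)
sub=np.zeros(hsv.shape[:2],bool); sub[165:210,255:275]=1
m=(sub&(hsv[...,2]<60)); ys,xs=np.nonzero(m); r=cv2.minAreaRect(np.c_[xs,ys].astype(np.float32)); print(r)
print('handle',onz('top',r[0],194))
E
```

```text
top [[665.4116037209724, 134.44872464478755], [635.0238002392167, -210.24314269510322], [447.70334946665093, -191.89147911993774], [478.667369150493, 150.89479461790359]] [556.702 -29.198 162.   ] 345.1051436393831 187.83987268474743 yaw y -5.099672048279174 x -5.314700356112848
side [[665.0867768545852, 131.3666770987404], [632.9547520391882, -208.68097871126986], [445.8202896073523, -191.90474171749258], [477.8741127473171, 147.52219316235426]] [555.434 -30.424 162.   ] 341.24974083173225 187.89642859000597 yaw y -5.396371786501533 x -5.027434183204207
top boss [468.135 329.272] area 1061.3686825842597 exp 1122.336 vertex ang 11.39501119634923 r 16.603797118755093 20.248662273075485
  width by dir {0: np.float64(39.4), 10: np.float64(38.2), 20: np.float64(36.3), 30: np.float64(38.1), 40: np.float64(39.3), 50: np.float64(39.5), 60: np.float64(38.7), 70: np.float64(37.9), 80: np.float64(36.6), 90: np.float64(38.0), 100: np.float64(39.3), 110: np.float64(39.5), 120: np.float64(38.8), 130: np.float64(37.3), 140: np.float64(36.2), 150: np.float64(38.4), 160: np.float64(39.9), 170: np.float64(40.3)}
side boss [467.458 327.174] area 1083.1557866223156 exp 1122.336 vertex ang 11.163200564386102 r 17.117451115611107 20.408383340545317
  width by dir {0: np.float64(39.2), 10: np.float64(37.5), 20: np.float64(35.9), 30: np.float64(38.3), 40: np.float64(39.8), 50: np.float64(40.2), 60: np.float64(39.5), 70: np.float64(38.0), 80: np.float64(36.6), 90: np.float64(39.1), 100: np.float64(40.4), 110: np.float64(40.7), 120: np.float64(40.2), 130: np.float64(38.4), 140: np.float64(36.9), 150: np.float64(38.1), 160: np.float64(39.2), 170: np.float64(39.7)}
((265.9504699707031, 187.99505615234375), (3.681637763977051, 32.23920440673828), 5.710593223571777)
handle [558.85   27.436 194.   ]
```

```bash
cat >> h.py <<'E'
def go(P,ang=None,tag=''):
    s=monitor.observe(); M=rot(s['eef_rot']); p=np.array(s['ee_pos']); d=M.T@(np.array(P)-p)
    cur=np.degrees(np.arctan2(M[1,0],M[0,0]))
    tw=0 if ang is None else np.radians((cur-ang+90)%180-90)
    print(tag,'tool shift mm',d,'twist',round(tw,3),'cur ang',round(cur,2),'pos',p,'F',np.array(s['ft_force']),'w',round(s['width'],1),'t',s['time'],'j',np.array(s['joint_pos']),'tilt',np.degrees(np.arccos(-M[2,2])))
E
python3 - <<'E'
from h import *
go([558.5,27.4,232],-95.2)
# verify hub claw hypothesis: project claw bottom tips outer for angles
for y in (78.8,48.8,18.8):
    print(y,[((proj('side',[467.8+40*np.cos(np.radians(y+90*k)),328.2+40*np.sin(np.radians(y+90*k)),3])-[215,305])*5).round() for k in range(4)])
E
```

```text
tool shift mm [-469.902 -529.652   -0.843] twist 0.467 cur ang -68.46 pos [ 238.311 -604.12   230.471] F [-0.186 -0.453  0.103] w 85.5 t 0.1 j [ 1.129  0.537 -0.004  1.539  0.003  1.067 -0.071] tilt 0.0934846039985369
78.8 [array([144., 308.]), array([274., 270.]), array([238., 159.]), array([113., 193.])]
48.8 [array([110., 277.]), array([240., 303.]), array([272., 187.]), array([147., 163.])]
18.8 [array([ 99., 235.]), array([192., 317.]), array([285., 227.]), array([193., 150.])]
```

The hub's claws are seen at crop positions (150,300) and (280,265), which matches a yaw of 78.8°. The first move goes to above the guard handle.

Emit:
servo_tool(
  series=[
    [[-0.02, -0.022, 0], 0.03],
    [[-0.055, -0.062, 0], 0.06],
    [[-0.09, -0.102, 0], 0.1],
    [[-0.125, -0.142, 0], 0.15],
    [[-0.16, -0.182, 0], 0.2],
    [[-0.195, -0.222, 0], 0.25],
    [[-0.23, -0.262, 0], 0.3],
    [[-0.265, -0.3, 0], 0.35],
  ],
  gripper=1,
)

```text
time: 1.1
ee_pos: [420.8, -246.3, 231.2]
eef_rot: [0.0, 0.716, -0.698, -0.0]
ft_force: [0.8, 0.4, 0.6]
width: 85.7
```

```bash
python3 -c "
from h import *
go([558.5,27.4,232],-95.2)"
```

```text
tool shift mm [-270.239 -144.294   -0.833] twist 0.115 cur ang -88.61 pos [ 420.82  -246.268  231.165] F [0.815 0.433 0.623] w 85.7 t 1.1 j [ 0.519  0.264 -0.096  1.954  0.031  0.926 -1.139] tilt 0.009450517763970758
```

Emit:
servo_tool(
  series=[
    [[-0.05, -0.026, 0], 0.02],
    [[-0.1, -0.053, 0], 0.05],
    [[-0.15, -0.08, 0], 0.08],
    [[-0.2, -0.107, 0], 0.115],
    [[-0.24, -0.128, 0], 0.115],
    [[-0.27, -0.144, 0], 0.115],
    [[-0.27, -0.144, 0], 0.115],
    [[-0.27, -0.144, 0.02], 0.115],
  ],
)

```text
time: 2.1
ee_pos: [558.1, 25.1, 211.9]
eef_rot: [0.001, -0.675, 0.738, -0.001]
ft_force: [-0.1, -0.0, -0.5]
width: 85.5
```

```bash
python3 -c "
from h import *
go([558.5,27.4,168],-95.2)
cv2.imwrite('pics/side1.png',grab_frame('side')[:,:,::-1])"
```

```text
tool shift mm [-2.378 -0.141 43.883] twist 0.001 cur ang -95.12 pos [558.053  25.064 211.883] F [-0.15  -0.046 -0.46 ] w 85.5 t 2.1 j [ 0.036  0.412 -0.208  1.795  0.103  0.942 -1.876] tilt 0.126013112551925
```

View pics/side1.png

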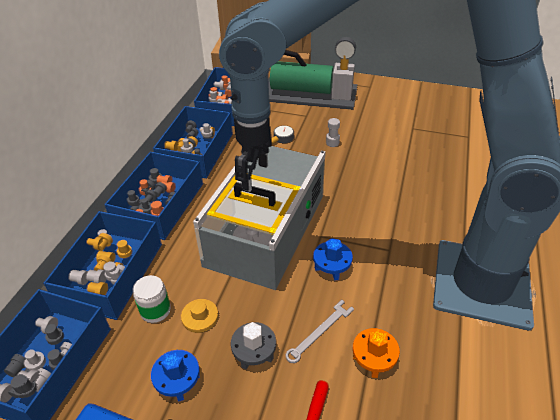

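The gripper sits over the handle at about (255,190), straddling it with the jaws along the rig's y. I descend and close.

Emit:
servo_tool(
  series=[
    [[-0.002, 0, 0.02], 0],
    [[-0.002, 0, 0.035], 0],
    [[-0.002, 0, 0.042], 0],
    [[-0.002, 0, 0.042], 0],
  ],
)

```text
time: 2.65
ee_pos: [557.2, 27.3, 169.0]
eef_rot: [-0.0, -0.675, 0.738, 0.0]
ft_force: [-1.0, 0.2, 0.3]
width: 85.4
```

Emit:
servo_tool(
  series=[
    [[0, 0, 0], 0],
    [[0, 0, 0], 0],
    [[0, 0, 0], 0],
    [[0, 0, 0], 0],
    [[0, 0, 0], 0],
    [[0, 0, 0], 0],
  ],
  gripper=0,
)

```text
time: 3.4
ee_pos: [557.6, 27.6, 169.6]
eef_rot: [0.0, -0.675, 0.738, -0.0]
ft_force: [-2.4, -0.2, 5.2]
width: 12.7
```

```bash
python3 -c "
from h import *
a=np.radians(-5.25);yd=np.array([-np.sin(a),np.cos(a)])
s=monitor.observe();p=np.array(s['ee_pos']);print('s along y',(p[:2]-[556,-29.8])@yd,'x',(p[:2]-[556,-29.8])@[yd[1],-yd[0]])
go(np.r_[p[:2]-yd*142,p[2]],-95.2)"
```

```text
s along y 57.26119048794962 x -3.656653545908318
 tool shift mm [142.      0.341   0.009] twist 0.002 cur ang -95.11 pos [557.598  27.556 169.611] F [-2.407 -0.248  5.198] w 12.7 t 3.4 j [ 0.026  0.467 -0.203  1.829  0.12   0.857 -1.894] tilt 0.013209633036870864
```

Emit:
servo_tool(
  series=[
    [[0.01, 0, 0], 0],
    [[0.03, 0, 0], 0],
    [[0.05, 0, 0], 0],
    [[0.07, 0, 0], 0],
    [[0.09, 0, 0], 0],
    [[0.11, 0, 0], 0],
    [[0.125, 0, 0], 0],
    [[0.135, 0, 0], 0],
  ],
)

```text
time: 4.4
ee_pos: [545.5, -107.1, 169.6]
eef_rot: [0.0, -0.675, 0.738, 0.0]
ft_force: [-1.4, 5.2, 4.9]
width: 13.1
```

Emit:
servo_tool(
  series=[
    [[0.004, 0, 0], 0],
    [[0.007, 0, 0], 0],
    [[0.009, 0, 0], 0],
  ],
)

```text
time: 4.78
ee_pos: [544.8, -114.8, 169.6]
eef_rot: [0.001, -0.675, 0.738, 0.001]
ft_force: [-0.8, 7.4, 6.4]
width: 12.7
```

```bash
python3 -c "
from h import *
a=np.radians(-5.25);yd=np.array([-np.sin(a),np.cos(a)])
s=monitor.observe();p=np.array(s['ee_pos']);print('s along y',(p[:2]-[556,-29.8])@yd,'x',(p[:2]-[556,-29.8])@[yd[1],-yd[0]])
go(p)"
```

```text
s along y -85.62563474749706 x -3.352932329007933
 tool shift mm [0. 0. 0.] twist 0 cur ang -95.08 pos [ 544.826 -114.76   169.6  ] F [-0.84   7.36   6.406] w 12.7 t 4.775 j [ 0.262  0.462 -0.174  1.834  0.1    0.853 -1.619] tilt 0.11226302252968509
```

Emit:
servo_tool(
  series=[
    [[0.003, 0, 0], 0],
    [[0.004, 0, 0], 0],
    [[0.004, 0, 0], 0],
  ],
)

```text
time: 5.15
ee_pos: [544.8, -114.8, 169.6]
eef_rot: [0.002, -0.676, 0.737, 0.002]
ft_force: [-1.1, 13.4, 7.3]
width: 12.8
```

It's at the stop: the position didn't change while the force rose. I release and lift away.

Emit:
servo_tool(
  series=[
    [[-0.004, 0, 0], 0],
    [[-0.004, 0, 0], 0],
    [[-0.004, 0, 0], 0],
    [[-0.004, 0, 0], 0],
    [[-0.004, 0, -0.01], 0],
    [[-0.004, 0, -0.04], 0],
    [[-0.004, 0, -0.08], 0],
    [[-0.004, 0, -0.1], 0],
  ],
  gripper=1,
)

```text
time: 6.15
ee_pos: [545.7, -116.0, 272.3]
eef_rot: [0.001, -0.675, 0.738, -0.001]
ft_force: [-0.1, -0.4, -0.1]
width: 85.6
```

```bash
python3 -c "
from h import *
for n in('side','top'): cv2.imwrite(f'pics/{n}2.png',grab_frame(n)[:,:,::-1])
go([467.8,328.2,182],78.8)
s=cv2.imread('pics/side2.png');up(s,180,110,340,290,3,'pics/rs2.png')
s=cv2.imread('pics/top2.png');up(s,215,140,355,240,5,'pics/rt2.png')"
```

```text
tool shift mm [-435.603  118.394   89.505] twist 0.106 cur ang -95.12 pos [ 546.356 -116.141  272.377] F [ 0.014  0.453 -1.267] w 85.0 t 6.25 j [ 0.273  0.342 -0.183  1.737  0.07   1.064 -1.593] tilt 0.3164250030757771
```

View pics/rs2.png

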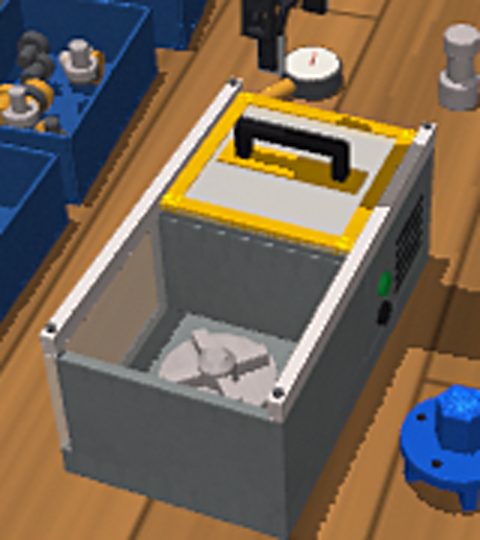

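View pics/rt2.png

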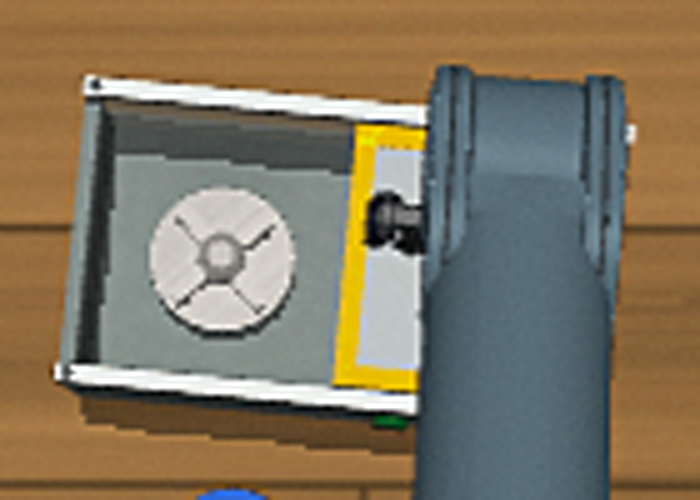

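The guard is fully open, and the spindle disc and claws are visible at about (259,191) in the top view. I zoom in to measure the spindle angle.

```bash
python3 - <<'E'
from h import *
a=cv2.imread('pics/side2.png');b=cv2.imread('pics/top2.png')
# rectify disc-top plane z=74 patch (130mm) for each view: pure ray/plane mapping of pixels
from h import proj
c=np.array([563.4,54.3]); N=390; s=130/N
out=[]
for n,im in(('side',a),('top',b)):
    pts=np.array([[c[0]-65,c[1]-65],[c[0]+65,c[1]-65],[c[0]+65,c[1]+65],[c[0]-65,c[1]+65]])
    src=np.float32([proj(n,[*p,74]) for p in pts]); dst=np.float32([[0,N],[N,N],[N,0],[0,0]])  # x right,y up
    g=cv2.warpPerspective(im,cv2.getPerspectiveTransform(src,dst),(N,N),flags=cv2.INTER_CUBIC)
    g=cv2.convertScaleAbs(g,alpha=1.0); g=cv2.createCLAHE(3,(4,4)).apply(cv2.cvtColor(g,cv2.COLOR_BGR2GRAY)); cv2.circle(g,(N//2,N//2),2,255,-1); out.append(g)
cv2.imwrite('pics/sp.png',np.hstack(out))
E
```

```text
(no output)
```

View pics/sp.png

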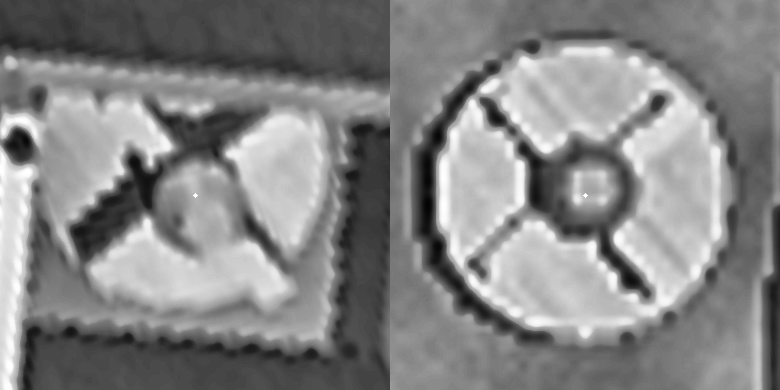

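```bash
python3 - <<'E'
from h import *
c=np.array([563.4,54.3]); N=780; W=110
out=[]
for n in('side','top'):
    im=cv2.imread(f'pics/{n}2.png')
    h=W/2
    pts=np.array([[c[0]-h,c[1]-h],[c[0]+h,c[1]-h],[c[0]+h,c[1]+h],[c[0]-h,c[1]+h]])
    src=np.float32([proj(n,[*p,74]) for p in pts]); dst=np.float32([[0,N],[N,N],[N,0],[0,0]])
    g=cv2.warpPerspective(im,cv2.getPerspectiveTransform(src,dst),(N,N),flags=cv2.INTER_CUBIC)
    g=cv2.cvtColor(g,cv2.COLOR_BGR2GRAY)
    if n=='top':
        for lo,hi in((15,75),(105,165),(195,255),(285,345)):
            yy,xx=np.mgrid[0:N,0:N]; X=(xx-N/2)*W/N; Y=(N/2-yy)*W/N
            r=np.hypot(X+.3,Y-.6); an=np.degrees(np.arctan2(Y,X))%360
            reg=(r>23)&(r<42)&(an>lo)&(an<hi); bg=np.median(g[reg]); m=reg&(g<bg-14)
            w=(bg-g[m].astype(float)); x,y=X[m],Y[m]; 
            vx,vy,x0,y0=cv2.fitLine(np.c_[x,y].astype(np.float32),cv2.DIST_HUBER,0,.01,.01).ravel()
            print(lo,'n',m.sum(),'ang',np.degrees(np.arctan2(vy,vx))%180,'pt',x0,y0,'bg',bg)
    g=cv2.normalize(np.clip(g,90,215),None,0,255,cv2.NORM_MINMAX); out.append(cv2.resize(g,(400,400)))
cv2.imwrite('pics/sp2.png',np.hstack(out))
E
```

```text
15 n 4723 ang 39.27369 pt 19.85005 26.960285 bg 200.0
105 n 5789 ang 131.34421 pt -25.442858 21.573748 bg 206.0
195 n 4625 ang 49.58849 pt -29.150675 -14.671319 bg 208.0
285 n 6309 ang 134.17683 pt 15.21585 -27.548637 bg 205.0
```

View pics/sp2.png

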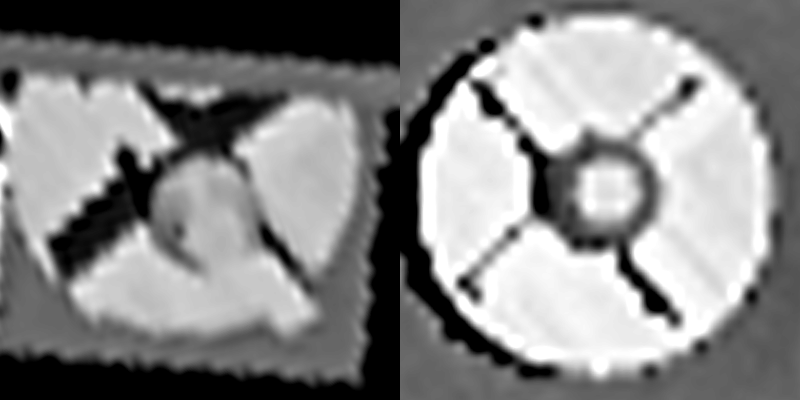

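The spindle claws lie at about 40.5° (mod 90), so the hub, now at 78.8°, must end at about 85.5°. I go to the hub with the jaws at -41.2°, a flat pair that stays clear of the joint-7 limit.

Emit:
servo_tool(
  series=[
    [[-0.03, 0.008, 0], -0.1],
    [[-0.08, 0.022, 0], -0.25],
    [[-0.13, 0.035, 0.01], -0.4],
    [[-0.185, 0.05, 0.02], -0.55],
    [[-0.24, 0.065, 0.04], -0.7],
    [[-0.295, 0.08, 0.06], -0.85],
    [[-0.35, 0.095, 0.08], -0.94],
    [[-0.4, 0.109, 0.09], -0.94],
  ],
)

```text
time: 7.25
ee_pos: [468.9, 294.5, 177.3]
eef_rot: [0.001, 0.937, -0.35, -0.001]
ft_force: [0.5, 0.8, 0.1]
width: 85.4
```

```bash
python3 -c "
from h import *
go([467.8,328.4,130],-41.2)"
```

```text
tool shift mm [-22.984 -24.974  47.244] twist 0.004 cur ang -40.98 pos [468.929 294.506 177.264] F [0.531 0.829 0.074] w 85.4 t 7.25 j [-0.268  0.489 -0.487  1.82   0.281  0.905 -1.598] tilt 0.18946126402479313
```

Emit:
servo_tool(
  series=[
    [[-0.012, -0.013, 0], 0.004],
    [[-0.023, -0.025, 0.01], 0.004],
    [[-0.023, -0.025, 0.03], 0.004],
    [[-0.023, -0.025, 0.047], 0.004],
    [[-0.023, -0.025, 0.047], 0.004],
  ],
)

```text
time: 7.88
ee_pos: [470.4, 324.5, 130.6]
eef_rot: [0.002, 0.935, -0.355, -0.001]
ft_force: [0.1, -0.1, -0.8]
width: 85.3
```

```bash
python3 -c "
from h import *
go([467.8,328.4,48],-41.2)
for n,b in(('side',(190,260,310,400)),('top',(130,170,250,270))):
  im=grab_frame(n)[:,:,::-1]; up(im,*b,4,f'pics/{n}3.png')"
```

```text
tool shift mm [-4.464 -1.458 82.614] twist -0.006 cur ang -41.54 pos [470.378 324.548 130.618] F [ 0.106 -0.074 -0.839] w 85.3 t 7.875 j [-0.342  0.579 -0.456  1.805  0.331  0.837 -1.684] tilt 0.19825174738774057
```

View pics/side3.png

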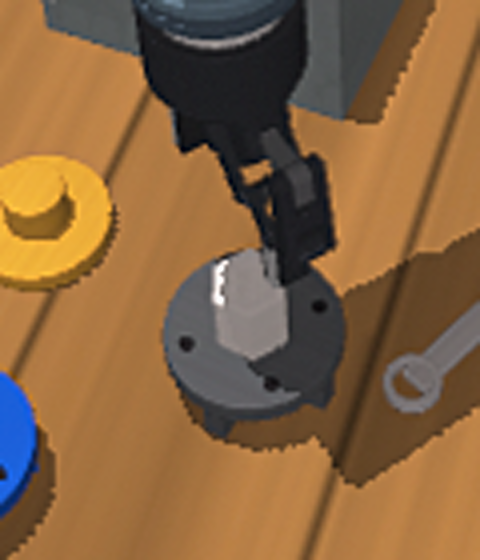

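The open gripper stands over the dark hub's boss, which is at about crop (250,310). I settle, check, then descend.

Emit:
servo_tool(
  series=[
    [[-0.002, -0.0005, 0.01], 0],
    [[-0.002, -0.0005, 0.03], 0],
    [[-0.002, -0.0005, 0.035], 0],
    [[-0.002, -0.0005, 0.035], 0],
  ],
)

```text
time: 8.48
ee_pos: [469.4, 327.7, 96.5]
eef_rot: [0.001, 0.935, -0.354, -0.0]
ft_force: [0.7, 0.5, 0.6]
width: 85.3
```

```bash
python3 -c "
from h import *
go([467.8,328.4,48],-41.2)"
```

```text
tool shift mm [-1.624  0.437 48.532] twist -0.005 cur ang -41.47 pos [469.362 327.69   96.531] F [0.704 0.467 0.588] w 85.3 t 8.475 j [-0.364  0.628 -0.435  1.821  0.362  0.773 -1.713] tilt 0.07973664451383011
```

Emit:
servo_tool(
  series=[
    [[-0.0015, 0.0005, 0.015], -0.005],
    [[-0.0015, 0.0005, 0.03], -0.005],
    [[-0.0015, 0.0005, 0.043], -0.005],
    [[-0.0015, 0.0005, 0.048], -0.005],
    [[-0.0015, 0.0005, 0.048], -0.005],
  ],
)

```text
time: 9.1
ee_pos: [468.1, 328.5, 48.9]
eef_rot: [0.0, 0.936, -0.352, -0.0]
ft_force: [0.5, 0.0, 0.7]
width: 85.1
```

Emit:
servo_tool(
  series=[
    [[0, 0, 0], 0],
    [[0, 0, 0], 0],
    [[0, 0, 0], 0],
    [[0, 0, 0], 0],
    [[0, 0, 0], 0],
    [[0, 0, 0], 0],
  ],
  gripper=0,
)

```text
time: 9.85
ee_pos: [468.7, 328.6, 49.8]
eef_rot: [-0.0, 0.936, -0.352, 0.0]
ft_force: [-0.8, -1.6, 5.8]
width: 35.2
```

```bash
python3 -c "
from h import *
go([467.8,328.4,48],-41.2)"
```

```text
tool shift mm [-0.545  0.807  1.812] twist -0.0 cur ang -41.21 pos [468.74  328.648  49.813] F [-0.806 -1.551  5.837] w 35.2 t 9.85 j [-0.392  0.698 -0.401  1.837  0.406  0.687 -1.746] tilt 0.047420581312032674
```

The hub is gripped on its flats (35.2 mm). I lift it.

Emit:
servo_tool(
  series=[
    [[0, 0, -0.02], 0],
    [[0, 0, -0.05], 0],
    [[0, 0, -0.09], 0],
    [[0, 0, -0.13], 0],
    [[0, 0, -0.165], 0],
    [[0, 0, -0.185], 0],
    [[0, 0, -0.19], 0],
  ],
)

```text
time: 10.72
ee_pos: [468.4, 328.8, 240.9]
eef_rot: [-0.001, 0.936, -0.352, 0.001]
ft_force: [0.7, -0.1, -5.4]
width: 35.0
```

```bash
python3 - <<'E'
from h import *
go([563.8,55.3,238],-34.5)
# refine spindle: circle fit of disc edge & post, both views from pre-pics
for n in('top','side'):
    im=cv2.imread(f'pics/{n}2.png'); g=cv2.cvtColor(im,cv2.COLOR_BGR2GRAY); print(n, proj(n,[563.8,55.3,60]),proj(n,[563.8,55.3,85]))
# top disc: bright, low saturation pixels
im=cv2.imread('pics/top2.png'); f=8; x0,y0=235,165; G=cv2.resize(im[y0:y0+55,x0:x0+50],None,fx=f,fy=f,interpolation=cv2.INTER_CUBIC)
g=cv2.cvtColor(G,cv2.COLOR_BGR2GRAY); m=(g>168).astype(np.uint8)
m=cv2.morphologyEx(m,cv2.MORPH_CLOSE,np.ones((25,25))); cs,_=cv2.findContours(m,0,2)
for C in sorted(cs,key=cv2.contourArea)[-3:]:
    c,r=cv2.minEnclosingCircle(C); e=cv2.fitEllipse(C); print(cv2.contourArea(C),c,r,e)
    p=(np.array(e[0])+.5)/f-.5+[x0,y0]; print(p,onz('top',p,60))
cv2.imwrite('pics/m.png',np.hstack([g,m*255]))
E
```

```text
tool shift mm [251.908 143.009   2.75 ] twist -0.117 cur ang -41.18 pos [468.37  328.799 240.875] F [ 0.732 -0.099 -5.406] w 35.0 t 10.725 j [-0.302  0.442 -0.513  1.718  0.246  1.044 -1.617] tilt 0.10767520045999897
top [259.283 191.29 ] [258.918 190.44 ]
side [251.734 235.132] [251.183 228.136]Traceback (most recent call last):
  File "<stdin>", line 11, in <module>
cv2.error: OpenCV(4.12.0) /io/opencv/modules/imgproc/src/shapedescr.cpp:361: error: (-201:Incorrect size of input array) There should be at least 5 points to fit the ellipse in function 'fitEllipseNoDirect'
```

```bash
python3 - <<'E'
from h import *
im=cv2.imread('pics/top2.png'); f=8; x0,y0=235,165; G=cv2.resize(im[y0:y0+55,x0:x0+50],None,fx=f,fy=f,interpolation=cv2.INTER_CUBIC)
g=cv2.cvtColor(G,cv2.COLOR_BGR2GRAY); m=(g>168).astype(np.uint8)
cs,_=cv2.findContours(m,0,2)
P=np.vstack([c for c in cs if cv2.contourArea(c)>1000]); H=cv2.convexHull(P)
m2=m*0; cv2.drawContours(m2,[H],-1,255,-1); C=cv2.findContours(m2,0,1)[0][0]
e=cv2.fitEllipse(C); print(e); p=(np.array(e[0])+.5)/f-.5+[x0,y0]; print(p,onz('top',p,60), 'radius mm',max(e[1])/2/f*1781/521.4)
cv2.imwrite('pics/m.png',np.hstack([g,m2,m*255])[:, :])
E
```

```text
((218.87559509277344, 289.5055847167969), (358.2483825683594, 421.7555236816406), 81.90837860107422)
[261.922 200.751] [531.167  46.061  60.   ] radius mm 90.03962740662183
```

Emit:
servo_tool(
  series=[
    [[0.02, 0.011, 0], -0.02],
    [[0.06, 0.034, 0], -0.05],
    [[0.1, 0.057, 0], -0.08],
    [[0.14, 0.08, 0], -0.117],
    [[0.18, 0.102, 0], -0.117],
    [[0.22, 0.125, 0], -0.117],
    [[0.252, 0.143, 0], -0.117],
    [[0.252, 0.143, 0], -0.117],
  ],
)

```text
time: 11.72
ee_pos: [563.7, 50.3, 237.9]
eef_rot: [0.001, 0.954, -0.299, -0.001]
ft_force: [-0.3, 0.1, -4.9]
width: 34.9
```

View pics/m.png

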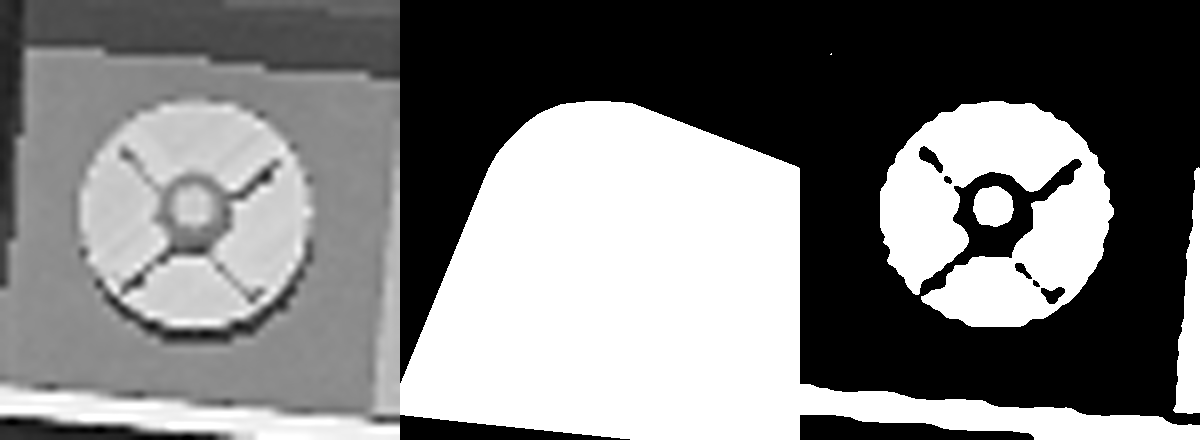

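```bash
python3 - <<'E'
from h import *
go([564.2,55.0,190],-34.5)
E
```

```text
tool shift mm [-2.253 -4.308 47.917] twist -0.006 cur ang -34.85 pos [563.697  50.293 237.93 ] F [-0.256  0.063 -4.92 ] w 34.9 t 11.725 j [ 0.177  0.427 -0.453  1.736  0.215  1.03  -0.961] tilt 0.19014320107709665
```

Emit:
servo_tool(
  series=[
    [[0, 0, 0], 0],
    [[0, 0, 0], 0],
    [[0, 0, 0], 0],
  ],
)

```text
time: 12.1
ee_pos: [563.4, 56.0, 239.2]
eef_rot: [-0.0, 0.955, -0.296, -0.0]
ft_force: [0.0, -0.0, -4.0]
width: 35.3
```

```bash
python3 - <<'E'
from h import *
go([564.2,55.0,190],-34.5)
E
```

```text
tool shift mm [ 1.268  0.398 49.203] twist 0.002 cur ang -34.39 pos [563.395  56.035 239.203] F [ 0.034 -0.012 -4.028] w 35.3 t 12.1 j [ 0.172  0.425 -0.457  1.736  0.214  1.03  -0.961] tilt 0.022946351379432607
```

Emit:
servo_tool(
  series=[
    [[0.001, 0, 0.015], 0],
    [[0.0013, 0.0004, 0.04], 0],
    [[0.0013, 0.0004, 0.065], 0],
    [[0.0013, 0.0004, 0.085], 0],
    [[0.0013, 0.0004, 0.095], 0],
    [[0.0013, 0.0004, 0.095], 0],
    [[0.0013, 0.0004, 0.095], 0],
  ],
)

```text
time: 12.98
ee_pos: [565.2, 54.1, 144.9]
eef_rot: [-0.0, 0.955, -0.296, 0.001]
ft_force: [-0.4, -0.0, -3.9]
width: 35.1
```

```bash
python3 - <<'E'
from h import *
go([564.2,55.0,110],-34.5)
a=grab_frame('side')[:,:,::-1]; b=grab_frame('top')[:,:,::-1]
cv2.imwrite('pics/side4.png',a);cv2.imwrite('pics/top4.png',b)
up(a,190,140,330,280,4,'pics/a4.png'); up(b,215,140,315,240,4,'pics/b4.png')
E
```

```text
tool shift mm [-1.377 -0.134 34.938] twist 0.0 cur ang -34.49 pos [565.214  54.102 144.939] F [-0.353 -0.018 -3.904] w 35.1 t 12.975 j [ 0.142  0.543 -0.42   1.812  0.285  0.845 -1.017] tilt 0.07554492597600407
```

View pics/a4.png

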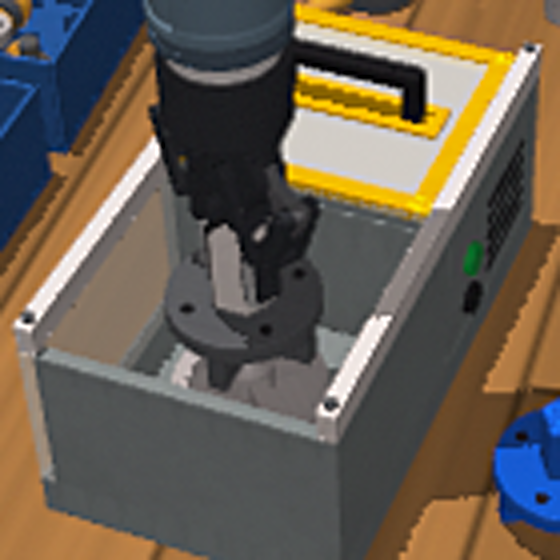

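View pics/b4.png

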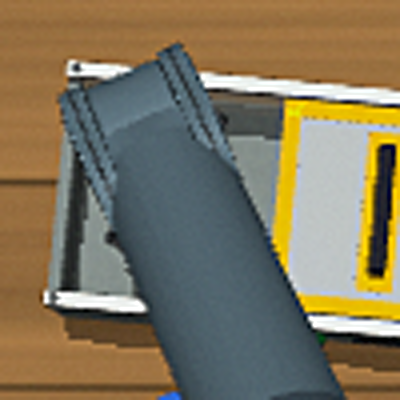

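The hub hangs over the spindle at crop (245,320). Its claws are oriented between the spindle claws. I lower it step by step and watch the force.

Emit:
servo_tool(
  series=[
    [[-0.001, 0, 0.006], 0],
    [[-0.001, 0, 0.012], 0],
    [[-0.001, 0, 0.015], 0],
    [[-0.001, 0, 0.018], 0],
  ],
)

```text
time: 13.58
ee_pos: [563.8, 54.5, 126.0]
eef_rot: [0.0, 0.955, -0.296, -0.0]
ft_force: [0.7, -0.1, -4.2]
width: 35.1
```

Emit:
servo_tool(
  series=[
    [[0, 0, 0.003], 0],
    [[0, 0, 0.006], 0],
    [[0, 0, 0.006], 0],
  ],
)

```text
time: 13.95
ee_pos: [563.6, 54.5, 120.0]
eef_rot: [0.0, 0.955, -0.296, -0.0]
ft_force: [0.1, 0.1, -4.2]
width: 34.9
```

Still no contact at bottom ≈70 mm, which is below the spindle claw tops at 74. The claws are entering the gaps, so I continue down.

Emit:
servo_tool(
  series=[
    [[0, 0, 0.003], 0],
    [[0, 0, 0.006], 0],
    [[0, 0, 0.008], 0],
    [[0, 0, 0.009], 0],
    [[0, 0, 0.009], 0],
  ],
)

```text
time: 14.58
ee_pos: [563.7, 54.5, 111.2]
eef_rot: [0.0, 0.955, -0.296, -0.0]
ft_force: [-0.1, 0.6, -4.5]
width: 35.4
```

Emit:
servo_tool(
  series=[
    [[0, 0, 0.001], 0],
    [[0, 0, 0.002], 0],
    [[0, 0, 0.002], 0],
  ],
)

```text
time: 14.95
ee_pos: [563.9, 54.5, 109.8]
eef_rot: [0.0, 0.955, -0.297, 0.0]
ft_force: [-3.0, -0.2, 3.5]
width: 35.4
```

There is contact at bottom = 60.0 mm, so it's home. I release and lift straight up.

Emit:
servo_tool(
  series=[
    [[0, 0, 0], 0],
    [[0, 0, 0], 0],
    [[0, 0, 0], 0],
    [[0, 0, 0], 0],
    [[0, 0, -0.005], 0],
    [[0, 0, -0.03], 0],
    [[0, 0, -0.07], 0],
    [[0, 0, -0.12], 0],
  ],
  gripper=1,
)

```text
time: 15.95
ee_pos: [563.1, 54.4, 230.1]
eef_rot: [0.0, 0.955, -0.296, -0.001]
ft_force: [0.9, -0.6, -0.0]
width: 85.5
```

```bash
python3 - <<'E'
from h import *
a=np.radians(-5.25);yd=np.array([-np.sin(a),np.cos(a)]); 
H=np.array([545.2,-115.0])
print(H)
go([*H,250],-95.1)
E
```

```text
[ 545.2 -115. ]
 tool shift mm [ 81.123 149.794 -19.823] twist 1.058 cur ang -34.48 pos [563.107  54.403 230.147] F [ 0.924 -0.617 -0.046] w 85.5 t 15.95 j [ 0.174  0.435 -0.457  1.745  0.221  1.014 -0.966] tilt 0.0927697783211199
```

Emit:
servo_tool(
  series=[
    [[0.01, 0.018, -0.01], 0.13],
    [[0.022, 0.04, -0.015], 0.28],
    [[0.034, 0.063, -0.015], 0.44],
    [[0.046, 0.085, -0.015], 0.6],
    [[0.058, 0.107, -0.015], 0.76],
    [[0.07, 0.129, -0.015], 0.92],
    [[0.081, 0.15, -0.015], 1.058],
    [[0.081, 0.15, -0.015], 1.058],
  ],
)

```text
time: 16.95
ee_pos: [545.2, -117.0, 244.5]
eef_rot: [-0.0, -0.674, 0.739, -0.0]
ft_force: [0.3, -0.2, -0.0]
width: 85.5
```

```bash
python3 - <<'E'
from h import *
a=grab_frame('side')[:,:,::-1]; b=grab_frame('top')[:,:,::-1]
cv2.imwrite('pics/side5.png',a);cv2.imwrite('pics/top5.png',b)
up(a,190,110,330,280,3,'pics/a5.png'); up(b,225,150,325,240,4,'pics/b5.png')
x=cv2.imread('pics/a5.png');y=cv2.imread('pics/b5.png');h=max(x.shape[0],y.shape[0]);c=np.zeros((h,x.shape[1]+y.shape[1],3),np.uint8);c[:x.shape[0],:x.shape[1]]=x;c[:y.shape[0],x.shape[1]:]=y
c=c[:, :800]; cv2.imwrite('pics/c5.png',c)
c=proj('top',[563.8,55,142]);d=proj('side',[563.8,55,142]); print('expected boss top home',c,d,'proud',proj('top',[563.8,55,156]),proj('side',[563.8,55,156]))
go([545.2,-115,168.5],-95.1)
E
```

```text
expected boss top home [258.137 188.408] [249.909 211.357] proud [257.914 187.888] [249.573 207.089]
 tool shift mm [ 1.008  0.48  76.003] twist 0.003 cur ang -94.96 pos [ 545.742 -114.085  244.503] F [-0.465  0.776 -0.707] w 85.3 t 17.05 j [ 0.28   0.373 -0.197  1.765  0.084  1.011 -1.605] tilt 0.040030194785482885
```

View pics/c5.png

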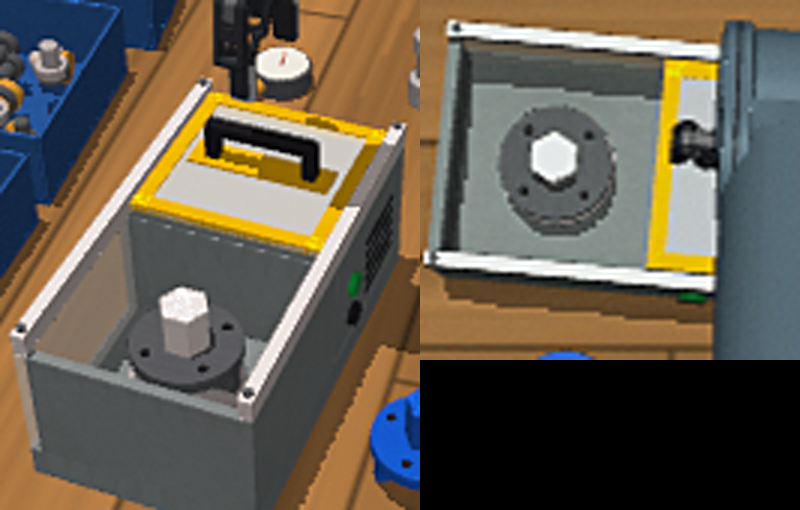

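The hub is home and upright. Its boss top is at side pixel (251.7,211), against 211.4 expected at home and 207.1 if proud. Now I grip the handle.

Emit:
servo_tool(
  series=[
    [[0.001, 0, 0.02], 0],
    [[0.001, 0, 0.045], 0],
    [[0.001, 0, 0.065], 0],
    [[0.001, 0, 0.075], 0],
    [[0.001, 0, 0.075], 0],
  ],
)

```text
time: 17.68
ee_pos: [545.4, -115.1, 169.0]
eef_rot: [-0.0, -0.676, 0.737, 0.001]
ft_force: [0.2, -0.4, 0.5]
width: 85.4
```

Emit:
servo_tool(
  series=[
    [[0, 0, 0], 0],
    [[0, 0, 0], 0],
    [[0, 0, 0], 0],
    [[0, 0, 0], 0],
    [[0, 0, 0], 0],
    [[0, 0, 0], 0],
  ],
  gripper=0,
)

```text
time: 18.42
ee_pos: [545.7, -114.8, 169.8]
eef_rot: [0.001, -0.675, 0.738, 0.0]
ft_force: [-1.2, 4.6, 5.7]
width: 12.8
```

```bash
python3 - <<'E'
from h import *
a=np.radians(-5.25);yd=np.array([-np.sin(a),np.cos(a)]); p=np.array(monitor.observe()['ee_pos'])
go([*(p[:2]+170*yd),p[2]],-95.1)
E
```

```text
tool shift mm [-169.999   -0.575    0.195] twist 0.001 cur ang -95.06 pos [ 545.744 -114.808  169.75 ] F [-1.202  4.63   5.716] w 12.8 t 18.425 j [ 0.272  0.465 -0.187  1.831  0.109  0.855 -1.627] tilt 0.06716889253948427
```

Emit:
servo_tool(
  series=[
    [[-0.01, 0, 0], 0],
    [[-0.03, 0, 0], 0],
    [[-0.05, 0, 0], 0],
    [[-0.07, 0, 0], 0],
    [[-0.09, 0, 0], 0],
    [[-0.11, 0, 0], 0],
    [[-0.125, 0, 0], 0],
    [[-0.135, 0, 0], 0],
  ],
)

```text
time: 19.42
ee_pos: [557.6, 17.0, 169.7]
eef_rot: [-0.001, -0.675, 0.738, -0.001]
ft_force: [-3.2, -4.3, 5.9]
width: 12.9
```

Emit:
servo_tool(
  series=[
    [[-0.008, 0, 0], 0],
    [[-0.016, 0, 0], 0],
    [[-0.024, 0, 0], 0],
    [[-0.031, 0, 0], 0],
    [[-0.034, 0, 0], 0],
    [[-0.036, 0, 0], 0],
    [[-0.036, 0, 0], 0],
  ],
)

```text
time: 20.3
ee_pos: [560.7, 52.7, 169.7]
eef_rot: [-0.001, -0.675, 0.738, -0.001]
ft_force: [-2.4, -1.4, 7.5]
width: 13.1
```

Emit:
servo_tool(
  series=[
    [[-0.002, 0, 0], 0],
    [[-0.003, 0, 0], 0],
    [[-0.003, 0, 0], 0],
  ],
)

```text
time: 20.68
ee_pos: [560.9, 54.5, 169.7]
eef_rot: [-0.001, -0.674, 0.738, -0.001]
ft_force: [-3.9, -4.6, 8.1]
width: 12.9
```

```bash
python3 - <<'E'
from h import *
a=np.radians(-5.25);yd=np.array([-np.sin(a),np.cos(a)]); p=np.array(monitor.observe()['ee_pos'])
print('travel',(p[:2]-[545.2,-114.8])@yd)
go(p)
E
```

```text
travel 170.05785451908736
 tool shift mm [0. 0. 0.] twist 0 cur ang -95.21 pos [560.924  54.529 169.736] F [-3.857 -4.57   8.079] w 12.9 t 20.675 j [-0.011  0.477 -0.218  1.814  0.135  0.866 -1.955] tilt 0.19675823408748994
```

Travel is about 170 mm. I push a little more to confirm the stop.

Emit:
servo_tool(
  series=[
    [[-0.002, 0, 0], 0],
    [[-0.004, 0, 0], 0],
    [[-0.004, 0, 0], 0],
  ],
)

```text
time: 21.05
ee_pos: [560.9, 54.6, 169.7]
eef_rot: [-0.003, -0.673, 0.739, -0.002]
ft_force: [-4.8, -13.4, 11.7]
width: 13.0
```

It's at the stop. I ease off, release, lift and move aside for a last look.

Emit:
servo_tool(
  series=[
    [[0.004, 0, 0], 0],
    [[0.004, 0, 0], 0],
    [[0.004, 0, 0], 0],
    [[0.004, 0, 0], 0],
    [[0.004, 0, -0.01], 0],
    [[0.004, 0, -0.04], 0],
    [[0.004, 0, -0.08], 0],
    [[0.004, 0, -0.1], 0],
  ],
  gripper=1,
)

```text
time: 22.05
ee_pos: [562.1, 57.7, 272.4]
eef_rot: [0.002, -0.675, 0.738, -0.001]
ft_force: [0.4, 0.3, 0.5]
width: 85.4
```

Emit:
servo_tool(
  series=[
    [[0.03, 0.01, 0], 0],
    [[0.08, 0.02, 0], 0],
    [[0.13, 0.03, 0], 0],
    [[0.18, 0.03, 0], 0],
    [[0.23, 0.03, 0], 0],
    [[0.27, 0.03, 0], 0],
    [[0.28, 0.03, 0], 0],
    [[0.28, 0.03, 0], 0],
  ],
)

```text
time: 23.05
ee_pos: [506.4, -218.7, 269.6]
eef_rot: [0.0, -0.675, 0.738, -0.0]
ft_force: [-1.1, 0.8, -0.4]
width: 85.5
```

```bash
python3 - <<'E'
from h import *
a=grab_frame('side')[:,:,::-1]; b=grab_frame('top')[:,:,::-1]
cv2.imwrite('pics/side6.png',a);cv2.imwrite('pics/top6.png',b)
up(b,140,140,340,240,4,'pics/b6.png')
hsv=cv2.cvtColor(b.copy(),cv2.COLOR_BGR2HSV); m=hsv[...,2]<60; q=np.zeros_like(m); q[165:215,245:270]=1; ys,xs=np.nonzero(m&q)
r=cv2.minAreaRect(np.c_[xs,ys].astype(np.float32)); P=onz('top',r[0],194); al=np.radians(-5.25); print(r,P,'along rig y',(P[:2]-[556,-30.3])@[-np.sin(al),np.cos(al)])
E
```

```text
((257.4172668457031, 186.99310302734375), (3.8200924396514893, 32.304691314697266), 4.763641834259033) [562.008  54.59  194.   ] along rig y 85.08327960069079
```

View pics/b6.png

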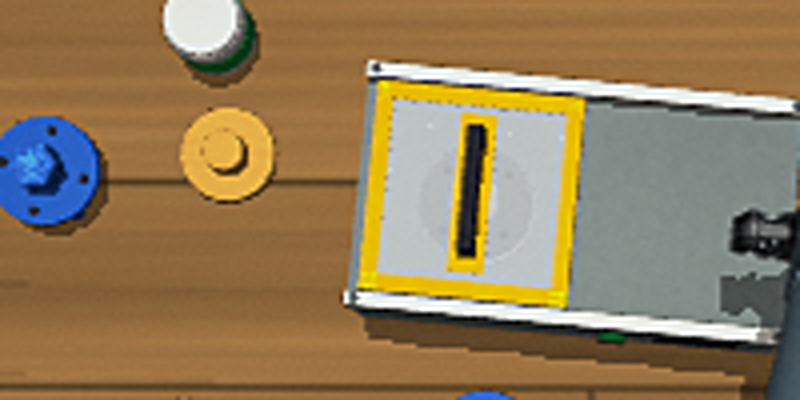

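View pics/side6.png

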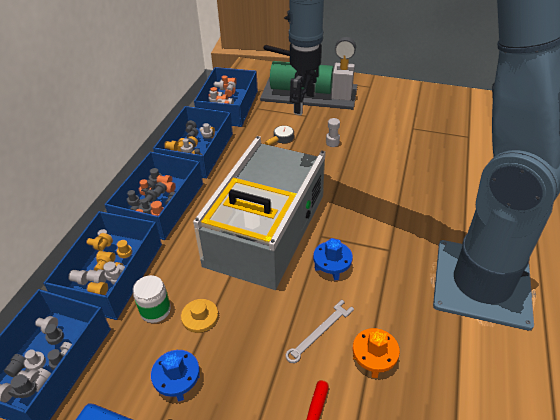

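The guard is shut over the hub: the handle is at top pixel (257,187), 85.1 mm along the rig's y, and shut is 85. The other parts are unmoved and the robot is clear, so I hand in.

```bash
python3 -c "
from cell import bot
print(bot.close_job())"
```

```text
the job is handed in; nothing more can be done
None
```

The job is done and handed in at about 23 s of the 67 s allowed. I slid the guard open to its stop, seated the dark coupling half on the spindle, let go of it there, and slid the guard shut to its other stop.

- **Turning:** I turned the hub about 7° while carrying it, to match the spindle angle seen in the pictures. It then dropped straight in, so no turning on the spindle was needed.
- **Seating:** Contact came with the claw tips at about 60.0 mm, which is the seat height. The boss top then showed at pixel row 211, against 211.4 expected at home and 207 if it stood proud.
- **Guard:** It travelled 170.1 mm between stops. In the last picture the handle is 85.1 mm along the rig's y, where shut is 85 mm.
- **Limits:** The highest force I read was about 18 N, while pushing the guard against its shut stop. Forces were only read at the end of each move.
- **Other parts:** In the last pictures they are where they started, and the gripper is open and clear of everything.
- **Disagreements:** The two cameras differed by about 1–2 mm. An automatic circle fit on the spindle disc failed, so I read its centre from the disc's outline. The individual claw edges gave spindle angles from 39° to 50°, and I used 40.5°. None of my other checks failed.

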